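Turn a cover plate over onto the scan bar

TASK

The cover plate lies smooth side up on the low bar; turn it over so that its ribbed side is up for the scanner, lying flat on the high bar. It is too wide to grasp, so push it against the step between the two bars, lever its free long edge up until it stands on its other long edge on the low bar against the step, then go on over and lower it gently onto the high bar, lengthwise along the bar and roughly in the middle of its length, without letting it slam down. Leave the spray can, ball stand, case and block where they stand.

Things in the scene. Friction and masses are not known exactly. Their poses are not given: they have to be found in the camera images.
- fixture: Two dark steel bars fixed side by side on the table, 190 mm long (its x). Low bar: top 30 mm above the table, y = -85 to 0 mm. High bar: top 48 mm above the table, y = 0 to 52 mm. The step between them is the upright face y = 0. Origin: at table level, mid-length, on the step line; y points from low to high bar, z up. Yaw within 0.4 rad.
- plate: Loose aluminium plate 150 (x) by 120 (y) by 12 mm, 0.4 to 0.63 kg; origin at its centre, mid-thickness; z out of the smooth face, up at the start. Other face: rim and ribs. Starts flat on the low bar, +y long edge 2 to 26 mm from the step; -y long edge overhangs the bar (by 35 mm when against the step). Friction about 0.6: it may slide on the step's corner as it goes over.
- far_edge (a point): Middle of the plate's +y long edge, the one nearest the step at the start, at mid-thickness: 60 mm from the plate's origin along its y.
- spray_can: Bystander: white spray can, 48 mm diameter, 105 mm tall, upright, loose. Origin at the centre of its underside.
- ref_ball: Bystander: white 38 mm ball on a dark stand with a 54 mm diameter foot, 91 mm tall in all, loose. Origin at the centre of its underside.
- gauge_case: Bystander: small plastic case, 60 (x) by 40 (y) by 33 mm tall, loose. Origin at the centre of its underside.
- setup_block: Bystander: steel block with two holes, 50 (x) by 40 (y) by 25 mm tall, loose. Origin at the centre of its underside.
Mind the look-alikes: they are no part of the job. Of the things like the plate, leave any that is black, purple or turquoise; of the rest the smaller one is meant.

How it is judged (in metres and radians):
On the way:
1. the plate stands on its far long edge on the low bar, against the step (angle between plate's own z axis and vertical between 1.25 and 1.9 rad and z of far_edge in the frame of fixture below 0.046 m and y of far_edge in the frame of fixture between -0.025 and 0.005 m), for 0.1 s.
At the end, for the whole second after the job is handed in: the plate lies at rest, ribbed side up and flat (within 0.06 rad) on the high bar alone (origin 54 mm above the table, within 4 mm, over the bar's width), its length along the bar within 0.25 rad and its middle within 40 mm of the bar's middle (angle between plate's own z axis and vertical above 3.08 rad and height (world z) of plate between 0.05 and 0.058 m and x of plate in the frame of fixture between -0.04 and 0.04 m and y of plate in the frame of fixture between 0 and 0.052 m and angle between the x axis of plate and the x axis of fixture, either way round below 0.25 rad and linear speed of plate below 0.01 m/s and angular speed of plate below 0.05 rad/s); the robot touches nothing.
It fails at once if the plate slams down: it turns faster than 7 rad/s (angular speed of plate above 7 rad/s).
It fails at once if the spray can is moved by more than 20 mm (distance of spray_can from where it was at the start of the episode above 0.02 m).
It fails at once if the ref ball is moved by more than 20 mm (distance of ref_ball from where it was at the start of the episode above 0.02 m).
It fails at once if the gauge case is moved by more than 20 mm (distance of gauge_case from where it was at the start of the episode above 0.02 m).
It fails at once if the setup block is moved by more than 20 mm (distance of setup_block from where it was at the start of the episode above 0.02 m).
It also fails if it takes over 67 s, if anything falls off the work surface, if the arm or the gripper's body presses on something with over 40 N, if the wrist force passes 120 N, or if a joint passes its speed limit or range.

ROBOT

A 6-joint arm with a two-finger parallel gripper is mounted at the origin on the work surface. World frame = base frame: x ahead of the robot, y to its left, z up, the work surface at z = 0. Lengths are in mm, angles in rad, forces in N, time in s.
With the tool pointing down it reaches from about 300 to 850 mm from the base axis. Payload 4.2 kg.
Tool frame: the origin (TCP) lies on the centre line of the jaws, within the pads' length; the fingertips stand 14 mm ahead of it and the grasp point (between the pads) lies 5 mm behind it (robot.tcp_to_tips is the distance from the TCP to the fingertips, in mm); z points along the fingers, y is the direction in which the jaws open and shut (so a half turn about z gives the same grasp; the last joint's range is limited). The gripper opens to 91 mm and grips with 3 to 60 N. Pads are 32 mm wide; open, the fingers measure 118 mm over their backs; the gripper's body (76 mm by 178 mm) begins 60 mm behind the grasp point.
Start: joints at [1.14, 0.32, 1.565, -0, 1.257, -0.02], TCP at [229.626, 527.175, 227.976] pointing down, gripper open.
Joint ranges: [-3.11, 3.11], [-0.84, 2.01], [0.21, 2.61], [-1.34, 4.49], [0.05, 2.63], [-2.56, 2.56]. Speed limits (rad/s): [2.57, 2.57, 3.14, 3.14, 3.14, 3.14].

INTERFACE

Orientations are given as a unit quaternion [w, x, y, z].
In Python, from bench import robot gives the robot as it stands. The module is installed in compiled form; this text tells all that it offers.
- The arm moves only by the tool servo_tool, never from a script. Its argument "targets" is a list of rows, each an object with "dp": the shift along the world's x, y, z in cm, a list of three; "turn": the turn, a rotation vector about the world's x, y, z in rad, a list of three. A call has 1 to 20 rows; each row is the pose to reach, as a shift and turn from the pose measured when the call began; what a row does not reach only later rows make up. A row lasts 1/8 s, in which the tool goes at most 62.5 mm and 10.7 degrees, less where a joint would pass 70% of its speed; a pose out of reach is approached as far as the arm can. A call with a gripper value outside its range is refused whole. "grip" is the finger opening in cm, from 0 to 9.12, set as the call begins (left out, the last holds). The fingers move at their own pace and stop on an object; the grip force is fixed at half the most. Time passes only in rows, so rows that repeat a pose let the fingers close. It gives the time, the measured TCP pose, the force and the opening at its end, in the units of the state.
- robot.state(): the state, without advancing time (a new reading comes with each control period).
- robot.snapshot(name): name is "scene" or "side" or "wrist"; returns a dict with "image" (420x560x3 uint8, red, green, blue), "range_z" (420x560 float32, mm along the optical axis (not along the pixel's ray), 0 where there is no reading), "mtx" (3x3 intrinsics, pixels), "dist_coeffs" ([k1, k2, p1, p2, k3] as OpenCV has them; the pictures are not rectified), "view" (4x4, takes a point from world to camera coordinates); the wrist camera has in their place "mount" (4x4, takes a point from camera to tool coordinates, whose origin is the TCP and whose axes are the flange's). Camera axes: x right, y down, z forward; pixel columns grow to the right and rows downward; lengths in mm; the calibration is good to about 2 mm. A picture is of the moment at which its call begins: read the wrist's pose just before it.
- robot.job_done(): hands the job in, once; it reports no verdict.
The state is a dict: "time_s": time; "qpos": joint angles; "joint_vel": joint speeds; "joint_torque": joint torques, N m; "tcp_pos": TCP position; "orientation": TCP orientation; "ft_force": force on the tool from outside, world axes, zero at the start; "ft_torque": the same for the moment, N m; "grip_width": opening from 0.0 (shut) to 1.0 (fully open).
Only numpy, scipy, OpenCV 4.12 (cv2) and the standard library are available. Lean on these libraries where they do the work, as an engineer would, in place of code of your own. Each camera call takes 0.05 s, during which the arm holds its last target. There are 200 camera calls.

## Working session

There is one attempt and no reset: what is moved stays moved. The work goes in short steps, Python scripts to look and compute and a tool call to move; the robot and the scene stay as the last step left them, time stands still between calls to the robot, and variables do not carry over. Pictures are saved under pics/ and viewed, about 8 in all and at most 12, crops included, and the job is handed in when it is done.

Besides the shell and the picture viewer there is one more tool, called after "Call:" as name([rows], argument=value, ...), one row to a line, values as JSON. servo_tool: Moves the arm, as the interface text tells. Its arguments: {"type":"object","properties":{"targets":{"type":"array"},"grip":{"type":"number"}},"required":["targets"]}

```bash
mkdir -p pics
cat > h.py <<'E'
import numpy as np, cv2
from bench import robot
from scipy.spatial.transform import Rotation as R
def snap(n):
    st=robot.state(); s=robot.snapshot(n)
    if 'view' in s: s['c2w']=np.linalg.inv(np.array(s['view']))
    else:
        w,x,y,z=st['orientation']; T=np.eye(4); T[:3,:3]=R.from_quat([x,y,z,w]).as_matrix(); T[:3,3]=st['tcp_pos']
        s['c2w']=T@np.array(s['mount'])
    return s
def cloud(s):
    h,w=s['range_z'].shape
    u,v=np.meshgrid(np.arange(w),np.arange(h))
    p=np.stack([u,v],-1).reshape(-1,1,2).astype(np.float64)
    n=cv2.undistortPoints(p,np.array(s['mtx'],float),np.array(s['dist_coeffs'],float)).reshape(h,w,2)
    z=s['range_z']; P=np.stack([n[...,0]*z,n[...,1]*z,z],-1)
    W=P@s['c2w'][:3,:3].T+s['c2w'][:3,3]; W[z<=0]=np.nan
    return W
def save(s,name): cv2.imwrite('pics/'+name,cv2.cvtColor(s['image'],cv2.COLOR_RGB2BGR))
E
python3 - <<'E'
from h import *
for n in ['scene','side']:
    s=snap(n); save(s,n+'1.png'); np.savez('/tmp/'+n,W=cloud(s),im=s['image']); print(n,s['c2w'].round(2))
print(robot.state(), robot.tcp_to_tips)
E
```

```text
scene [[-1.20000e-01  5.80000e-01 -8.10000e-01  1.57769e+03]
 [ 9.90000e-01  8.00000e-02 -9.00000e-02  6.45000e+01]
 [ 1.00000e-02 -8.10000e-01 -5.80000e-01  7.72850e+02]
 [ 0.00000e+00  0.00000e+00  0.00000e+00  1.00000e+00]]
side [[ 7.2000e-01 -4.7000e-01  5.1000e-01  7.8540e+01]
 [-6.9000e-01 -4.9000e-01  5.3000e-01 -5.8608e+02]
 [-0.0000e+00 -7.3000e-01 -6.8000e-01  7.2894e+02]
 [ 0.0000e+00  0.0000e+00  0.0000e+00  1.0000e+00]]
{'time_s': 0.1, 'qpos': array([ 1.14002307e+00,  3.20206892e-01,  1.56552786e+00,  6.31604887e-06,
        1.25741758e+00, -1.99859776e-02]), 'joint_vel': array([-0.00066611, -0.00061252, -0.00380489,  0.00023025,  0.00123869,
       -0.00094669]), 'joint_torque': array([ 7.52868600e-04, -4.13332558e+01, -2.32507360e+01,  7.27550103e-02,
        4.22957540e-02, -7.57035787e-05]), 'tcp_pos': array([229.4277955 , 526.78128059, 227.22778153]), 'orientation': array([-1.77202245e-04,  2.03953433e-01,  9.78980280e-01, -7.59441392e-04]), 'ft_force': array([-0.09354045, -0.245505  ,  0.03607338]), 'ft_torque': array([0.0155496 , 0.01595073, 0.0098498 ]), 'grip_width': 1.0030399864024717} 14.0
```

View pics/scene1.png

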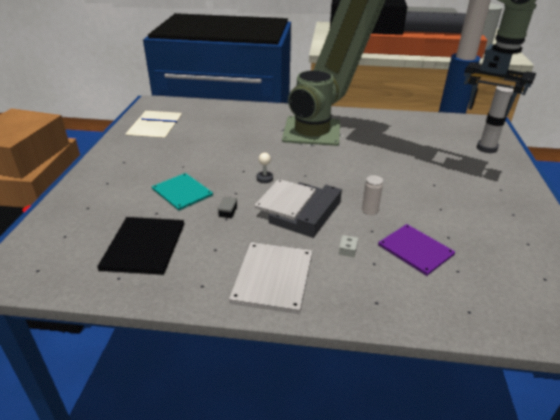

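View pics/side1.png

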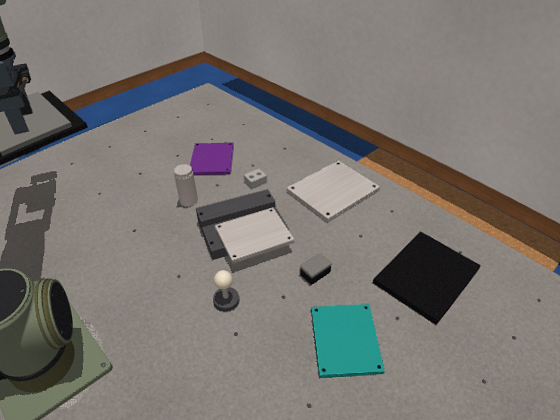

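The candidates are the plate on the fixture (scene 288,198; side 255,235), the large aluminium one (273,275), teal (182,190), purple (417,248) and black (143,244). I choose the small aluminium one on the fixture. Next I measure it and crop it.

Run:
```python
from h import *
for n,box in [('scene',(150,240,240,390)),('side',(150,320,160,345))]:
    d=np.load(f'/tmp/{n}.npz'); W=d['W']; im=d['im'].astype(int)
    r0,r1,c0,c1=box; M=np.zeros(W.shape[:2],bool); M[r0:r1,c0:c1]=1
    z=W[...,2]; lum=im.mean(-1)
    def rect(m,name,k=3):
        m=cv2.morphologyEx((m&M).astype(np.uint8),cv2.MORPH_OPEN,np.ones((k,k)))
        nl,L,st,_=cv2.connectedComponentsWithStats(m)
        for i in range(1,nl):
            if st[i,4]<60: continue
            p=W[L==i]; (c,s,a)=cv2.minAreaRect(p[:,:2].astype(np.float32))
            print(n,name,st[i,4],'c',np.round(c,1),'size',np.round(s,1),'ang',round(a,1),'z',np.percentile(p[:,2],[5,50,95]).round(1))
            print('   ',cv2.boxPoints((c,s,a)).round(0).tolist())
    rect((z>36)&(z<52)&(lum>125),'plate')
    rect((z>40)&(z<55)&(lum<100),'highbar')
    rect((z>20)&(z<36)&(lum<100),'low')
    M[:]=0;M[140:265,200:400]=1
    if n=='side': M[:]=0; M[160:320,170:335]=1
    rect((z>60)&(z<115),'tall'); rect((z>12)&(z<36),'lowthings')
d=np.load('/tmp/scene.npz')['im']; c=cv2.resize(d[140:270,220:400],None,fx=4,fy=4,interpolation=cv2.INTER_CUBIC)
cv2.imwrite('pics/crop1.png',c[...,::-1])
```

```text
scene plate 1320 c [507.  -43.8] size [122.3 154.4] ang 70.7 z [39.  41.6 44.1]
    [[414.0, -76.0], [560.0, -127.0], [600.0, -12.0], [454.0, 39.0]]
scene highbar 831 c [533.6  55.1] size [ 54.2 195. ] ang 68.8 z [43.7 47.4 50. ]
    [[433.0, 65.0], [615.0, -5.0], [634.0, 45.0], [452.0, 116.0]]
scene low 284 c [603.  -16.4] size [138.5  28.8] ang 75.4 z [21.2 28.3 34.2]
    [[572.0, -80.0], [599.0, -87.0], [635.0, 47.0], [607.0, 54.0]]
scene tall 117 c [ 362.9 -126.1] size [30.9 33.6] ang 8.4 z [64.1 79.1 89. ]
    [[345.0, -112.0], [350.0, -145.0], [381.0, -140.0], [376.0, -107.0]]
scene tall 347 c [486.5 197.9] size [48.1 44.9] ang 15.7 z [ 64.5  92.9 106.4]
    [[457.0, 213.0], [469.0, 170.0], [516.0, 183.0], [504.0, 226.0]]
scene lowthings 108 c [ 355.6 -126.1] size [48.7 43.7] ang 8.2 z [13.1 16.4 29.7]
    [[328.0, -108.0], [335.0, -151.0], [383.0, -144.0], [377.0, -101.0]]
scene lowthings 63 c [466.3  37.1] size [15.3 77.6] ang 76.6 z [27.  29.5 33.7]
    [[427.0, 39.0], [502.0, 21.0], [506.0, 36.0], [430.0, 54.0]]
scene lowthings 275 c [ 547.1 -203. ] size [41.5 65.5] ang 83.
[... 1636 characters left out ...]
 82.2 z [13.6 23.7 26.6]
    [[635.0, 117.0], [687.0, 110.0], [693.0, 153.0], [641.0, 160.0]]
side lowthings 123 c [475.9 184.5] size [19.8 46.7] ang 55.3 z [13.1 23.6 34.5]
    [[451.0, 190.0], [489.0, 163.0], [501.0, 179.0], [462.0, 206.0]]
side lowthings 535 c [443.9  15.3] size [102.3  70.2] ang 58.4 z [15.7 29.4 33.3]
    [[387.0, -10.0], [447.0, -47.0], [501.0, 40.0], [441.0, 77.0]]
side lowthings 546 c [ 544.8 -202.6] size [41.6 62.1] ang 86.0 z [14.7 30.9 33.7]
    [[512.0, -221.0], [574.0, -226.0], [577.0, -184.0], [515.0, -180.0]]
side lowthings 342 c [ 356.1 -129.2] size [46.7 50.7] ang 59.0 z [12.8 15.4 25. ]
    [[322.0, -136.0], [366.0, -162.0], [390.0, -122.0], [346.0, -96.0]]
```

View pics/crop1.png

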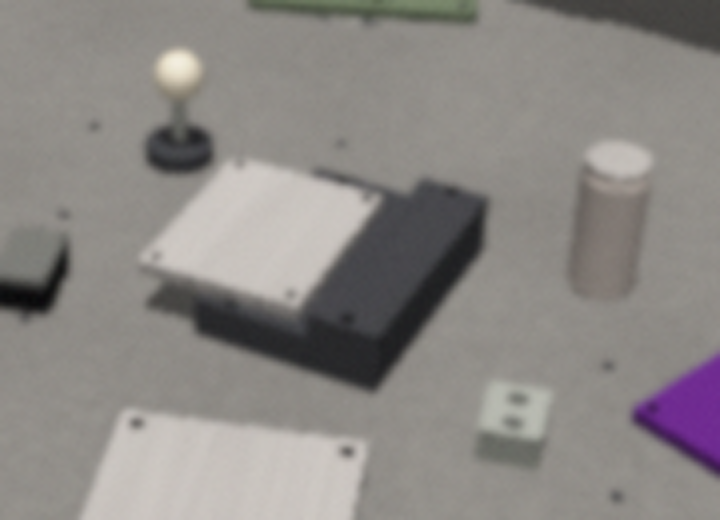

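The crop shows the small bare aluminium plate on the low bar (centre ~ scene 288,198), with the step and high bar on its right. In the fixture frame the plate is at about x +11, y -75, which agrees with the description. There is a clear corridor on both sides.

Plan: hook the lower finger under the overhanging edge with the tool tilted 45°. Push the plate to the step, lever it up and pinch the edge. Turn it through vertical, then lower it over the step by tilting the tool and opening slowly.

```bash
cat >> h.py <<'E'
YAW=-0.368; O=np.array([523.4,30.4,0.])
F=R.from_euler('z',YAW)
def cur():
    st=robot.state(); w,x,y,z=st['orientation']; return st,R.from_quat([x,y,z,w])
def pose(L,phi,w):
    "lower finger's inner tip corner L (fixture), tilt phi, opening w mm -> TCP world, R"
    s,c=np.sin(phi),np.cos(phi); tz=np.array([0,s,-c]); ty=np.array([0,c,s]); tx=np.cross(ty,tz)
    p=np.array(L,float)+w/2*ty-14*tz
    return F.apply(p)+O, F*R.from_matrix(np.stack([tx,ty,tz],1))
def rel(L,phi,w,show=True):
    st,Rc=cur(); p,Rt=pose(L,phi,w)
    dp=(p-st['tcp_pos'])/10; t=(Rt*Rc.inv()).as_rotvec()
    if show: print('L',np.round(L,1),'phi',round(phi,3),'dp',dp.round(2).tolist(),'turn',t.round(3).tolist(),'rows',round(max(np.linalg.norm(dp)/6.25,np.linalg.norm(t)/.187),1))
def where(w=None):
    st,Rc=cur(); M=(F.inv()*Rc).as_matrix(); w=st['grip_width']*91.2 if w is None else w
    L=F.inv().apply(st['tcp_pos']-O)+14*M[:,2]-w/2*M[:,1]
    print('t',round(st['time_s'],2),'L',L.round(1),'phi',round(np.arctan2(M[1,2],-M[2,2]),3),'offaxis',M[0,1:].round(3),'w',round(w,1),'Ffix',F.inv().apply(st['ft_force']).round(1),'q',st['qpos'].round(2))
E
python3 - <<'E'
from h import *
where()
rel((2,-230,210),0,45); rel((2,-185,150),.785,45); rel((2,-160,24),.785,45)
E
```

```text
t 0.1 L [-454.8  311.7  213.3] phi -0.002 offaxis [ 0.043 -0.   ] w 91.5 Ffix [ 0.  -0.3  0. ] q [ 1.14  0.32  1.57  0.    1.26 -0.02]
L [   2 -230  210] phi 0 dp [22.12, -69.07, -0.32] turn [0.001, -0.001, 0.043] rows 11.6
L [   2 -185  150] phi 0.785 dp [23.15, -66.41, -5.14] turn [0.728, -0.299, 0.041] rows 11.3
L [   2 -160   24] phi 0.785 dp [24.04, -64.08, -17.74] turn [0.728, -0.299, 0.041] rows 11.3
```

Call:
servo_tool([
  {"dp":[6,-15,2],"turn":[0,0,0.043]},
  {"dp":[6,-15,2],"turn":[0,0,0.043]},
  {"dp":[6,-15,2],"turn":[0,0,0.043]},
  {"dp":[22.1,-69,3],"turn":[0,0,0.043]},
  {"dp":[22.1,-69,3],"turn":[0,0,0.043]},
  {"dp":[22.1,-69,3],"turn":[0,0,0.043]},
  {"dp":[22.1,-69,3],"turn":[0,0,0.043]},
  {"dp":[22.1,-69,3],"turn":[0,0,0.043]},
  {"dp":[22.1,-69,3],"turn":[0,0,0.043]},
  {"dp":[22.1,-69,3],"turn":[0,0,0.043]},
  {"dp":[22.1,-69,3],"turn":[0,0,0.043]},
  {"dp":[22.1,-69,3],"turn":[0,0,0.043]},
  {"dp":[22.1,-69,3],"turn":[0,0,0.043]},
  {"dp":[23.1,-66.4,0],"turn":[0.728,-0.299,0.041]},
  {"dp":[23.1,-66.4,0],"turn":[0.728,-0.299,0.041]},
  {"dp":[23.1,-66.4,0],"turn":[0.728,-0.299,0.041]},
  {"dp":[23.1,-66.4,0],"turn":[0.728,-0.299,0.041]},
  {"dp":[23.1,-66.4,0],"turn":[0.728,-0.299,0.041]},
  {"dp":[23.1,-66.4,0],"turn":[0.728,-0.299,0.041]},
], grip=4.5)

```text
time_s: 2.48
tcp_pos: [460.3, -136.6, 227.0]
orientation: [0.069, 0.169, 0.909, 0.376]
ft_force: [1.9, -0.4, 0.6]
grip_width: 0.495
```

Run:
```python
from h import *
where()
rel((2,-165,60),.785,45); rel((2,-165,25),.785,45); rel((2,-140,25),.785,45); rel((2,-112,25),.785,45)
```

```text
t 2.48 L [   1.2 -184.6  201.1] phi 0.784 offaxis [ 0.    -0.001] w 45.2 Ffix [1.9 0.3 0.6] q [-0.77  0.31  1.84  0.72  1.41 -2.24]
L [   2 -165   60] phi 0.785 dp [0.78, 1.79, -14.12] turn [0.0, -0.001, -0.001] rows 2.3
L [   2 -165   25] phi 0.785 dp [0.78, 1.79, -17.62] turn [0.0, -0.001, -0.001] rows 2.8
L [   2 -140   25] phi 0.785 dp [1.68, 4.12, -17.62] turn [0.0, -0.001, -0.001] rows 2.9
L [   2 -112   25] phi 0.785 dp [2.68, 6.74, -17.62] turn [0.0, -0.001, -0.001] rows 3.0
```

Call:
servo_tool([
  {"dp":[0.8,1.8,-5],"turn":[0,0,0]},
  {"dp":[0.8,1.8,-10],"turn":[0,0,0]},
  {"dp":[0.8,1.8,-14],"turn":[0,0,0]},
  {"dp":[0.8,1.8,-16.5],"turn":[0,0,0]},
  {"dp":[0.8,1.8,-17.6],"turn":[0,0,0]},
  {"dp":[0.8,1.8,-17.6],"turn":[0,0,0]},
  {"dp":[0.8,1.8,-17.6],"turn":[0,0,0]},
])

```text
time_s: 3.35
tcp_pos: [469.0, -118.7, 52.1]
orientation: [0.07, 0.168, 0.909, 0.375]
ft_force: [-0.1, -1.0, 0.5]
grip_width: 0.496
```

Run:
```python
from h import *
where()
rel((2,-140,25),.785,45); rel((2,-112,25),.785,45)
s=snap('side'); save(s,'s2.png')
```

```text
t 3.35 L [   2.9 -164.8   26.2] phi 0.783 offaxis [-0.002 -0.   ] w 45.2 Ffix [ 0.3 -0.9  0.5] q [-0.73  0.55  2.03  0.84  1.09 -2.54]
L [   2 -140   25] phi 0.785 dp [0.81, 2.34, -0.13] turn [0.002, 0.001, -0.001] rows 0.4
L [   2 -112   25] phi 0.785 dp [1.81, 4.95, -0.13] turn [0.002, 0.001, -0.001] rows 0.8
```

View pics/s2.png

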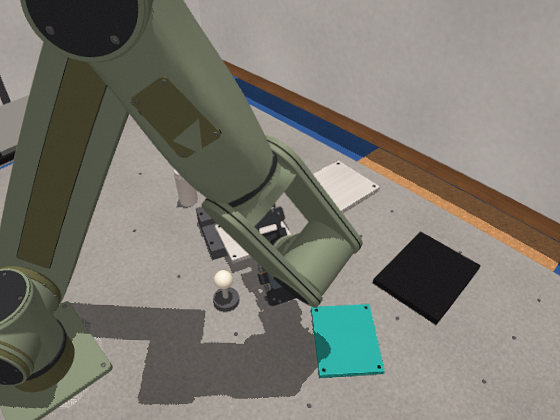

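The side picture shows the hand at (270,270), hooked below the plate edge and clear of the ball stand (225,290) and the case. Joint 6 is near its limit, so I reduce the tilt to 0.6 before pushing.

Run:
```python
from h import *
rel((2,-165,25),.6,45);rel((2,-140,24),.6,45); rel((2,-125,24),.6,45); rel((2,-110,24),.6,45)
```

```text
L [   2 -165   25] phi 0.6 dp [0.08, 0.45, -0.28] turn [-0.171, 0.067, -0.001] rows 1.0
L [   2 -140   24] phi 0.6 dp [0.98, 2.78, -0.38] turn [-0.171, 0.067, -0.001] rows 1.0
L [   2 -125   24] phi 0.6 dp [1.52, 4.18, -0.38] turn [-0.171, 0.067, -0.001] rows 1.0
L [   2 -110   24] phi 0.6 dp [2.06, 5.58, -0.38] turn [-0.171, 0.067, -0.001] rows 1.0
```

Call:
servo_tool([
  {"dp":[0.1,0.5,-0.1],"turn":[-0.171,0.067,0]},
  {"dp":[0.1,0.5,-0.3],"turn":[-0.171,0.067,0]},
  {"dp":[0.5,1.6,-0.4],"turn":[-0.171,0.067,0]},
  {"dp":[0.98,2.8,-0.4],"turn":[-0.171,0.067,0]},
  {"dp":[1.2,3.4,-0.4],"turn":[-0.171,0.067,0]},
  {"dp":[1.4,3.9,-0.4],"turn":[-0.171,0.067,0]},
  {"dp":[1.5,4.2,-0.4],"turn":[-0.171,0.067,0]},
  {"dp":[1.6,4.4,-0.4],"turn":[-0.171,0.067,0]},
  {"dp":[1.7,4.6,-0.4],"turn":[-0.171,0.067,0]},
  {"dp":[1.75,4.75,-0.4],"turn":[-0.171,0.067,0]},
])

```text
time_s: 4.65
tcp_pos: [486.4, -71.2, 48.0]
orientation: [0.054, 0.174, 0.939, 0.29]
ft_force: [-0.8, -1.1, -2.0]
grip_width: 0.497
```

Run:
```python
from h import *
where()
rel((2,-115,24),.6,45); rel((2,-110,24),.6,45)
```

```text
t 4.65 L [   2.  -118.9   23.6] phi 0.6 offaxis [-0.001 -0.001] w 45.3 Ffix [-0.4 -1.3 -2. ] q [-0.54  0.47  2.06  0.79  0.9  -2.34]
L [   2 -115   24] phi 0.6 dp [0.13, 0.35, 0.03] turn [0.0, -0.0, -0.001] rows 0.1
L [   2 -110   24] phi 0.6 dp [0.31, 0.82, 0.03] turn [0.0, -0.0, -0.001] rows 0.1
```

Call:
servo_tool([
  {"dp":[0.07,0.19,0],"turn":[0,0,0]},
  {"dp":[0.14,0.37,0],"turn":[0,0,0]},
  {"dp":[0.2,0.52,0],"turn":[0,0,0]},
  {"dp":[0.23,0.6,0],"turn":[0,0,0]},
  {"dp":[0.23,0.6,0],"turn":[0,0,0]},
])

```text
time_s: 5.28
tcp_pos: [487.3, -66.3, 47.2]
orientation: [0.053, 0.174, 0.94, 0.289]
ft_force: [-7.0, -8.1, -0.9]
grip_width: 0.493
```

Run:
```python
from h import *
where()
```

```text
t 5.28 L [   1.1 -113.9   23. ] phi 0.596 offaxis [-0.002 -0.002] w 44.9 Ffix [ -3.6 -10.1  -0.9] q [-0.53  0.46  2.07  0.79  0.9  -2.33]
```

The plate is jammed against the step with 10 N. Now I lever it up.

```bash
cat >> h.py <<'E'
def lev(th,d,phi,w,b=1.5):
    s,c=np.sin(th),np.cos(th)
    N=np.array([-12*s-120*c+b,30+120*s])
    L=N+d*np.array([np.sin(phi),-np.cos(phi)])
    return (1.5,L[0],L[1]),phi,w
E
python3 - <<'E'
from h import *
for th in np.arange(.05,.5,.05): print(round(th,2),end=' '); rel(*lev(th,8.5+th*13,.6,45))
E
```

```text
0.05 L [   1.5 -113.8   28.4] phi 0.6 dp [0.04, -0.01, 0.55] turn [0.003, -0.002, -0.003] rows 0.1
0.1 L [   1.5 -113.6   33.9] phi 0.6 dp [0.04, 0.01, 1.09] turn [0.003, -0.002, -0.003] rows 0.2
0.15 L [   1.5 -113.    39.3] phi 0.6 dp [0.06, 0.06, 1.63] turn [0.003, -0.002, -0.003] rows 0.3
0.2 L [   1.5 -112.2   44.7] phi 0.6 dp [0.09, 0.14, 2.17] turn [0.003, -0.002, -0.003] rows 0.3
0.25 L [   1.5 -111.1   50. ] phi 0.6 dp [0.13, 0.24, 2.7] turn [0.003, -0.002, -0.003] rows 0.4
0.3 L [   1.5 -109.7   55.2] phi 0.6 dp [0.18, 0.37, 3.23] turn [0.003, -0.002, -0.003] rows 0.5
0.35 L [   1.5 -108.    60.4] phi 0.6 dp [0.25, 0.53, 3.74] turn [0.003, -0.002, -0.003] rows 0.6
0.4 L [   1.5 -106.    65.4] phi 0.6 dp [0.32, 0.72, 4.25] turn [0.003, -0.002, -0.003] rows 0.7
0.45 L [   1.5 -103.7   70.4] phi 0.6 dp [0.4, 0.93, 4.74] turn [0.003, -0.002, -0.003] rows 0.8
```

Call:
servo_tool([
  {"dp":[0.06,0.15,0.3],"turn":[0,0,0]},
  {"dp":[0.08,0.15,0.7],"turn":[0,0,0]},
  {"dp":[0.1,0.17,1.1],"turn":[0,0,0]},
  {"dp":[0.11,0.2,1.63],"turn":[0,0,0]},
  {"dp":[0.14,0.28,2.17],"turn":[0,0,0]},
  {"dp":[0.18,0.38,2.7],"turn":[0,0,0]},
  {"dp":[0.2,0.4,2.7],"turn":[0,0,0]},
])

```text
time_s: 6.15
tcp_pos: [487.3, -64.9, 73.0]
orientation: [0.052, 0.173, 0.941, 0.285]
ft_force: [-10.4, -14.3, -0.5]
grip_width: 0.491
```

Run:
```python
from h import *
where()
s=snap('scene'); save(s,'s3.png')
```

```text
t 6.15 L [   0.6 -112.7   48.9] phi 0.588 offaxis [-0.005 -0.003] w 44.8 Ffix [ -4.5 -17.1  -0.5] q [-0.52  0.42  2.04  0.75  0.94 -2.27]
```

View pics/s3.png

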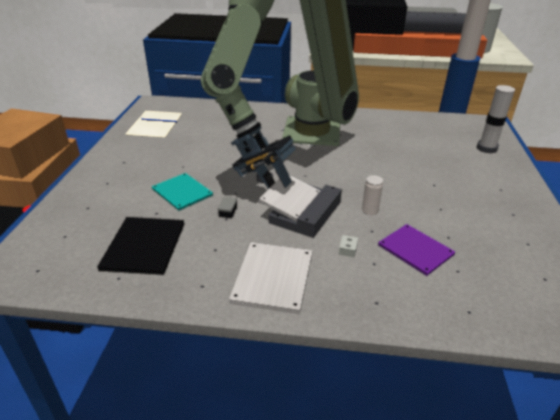

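```bash
cat >> h.py <<'E'
def platepts(n='scene',lo=32,hi=175):
    s=snap(n); W=cloud(s); im=s['image'].astype(int); Q=F.inv().apply(W.reshape(-1,3)-O)
    m=(im.mean(-1).ravel()>120)&(abs(Q[:,0])<95)&(Q[:,1]>-150)&(Q[:,1]<110)&(Q[:,2]>lo)&(Q[:,2]<hi)
    return Q[m],s
E
python3 - <<'E'
from h import *
for n in ['scene','side']:
    P,s=platepts(n)
    print(n,len(P)); 
    for a in range(-140,20,15):
        m=(P[:,1]>a)&(P[:,1]<a+15)
        if m.sum()>5: print(a+7,m.sum(),np.median(P[m,2]).round(1),P[m,0].min().round(0),P[m,0].max().round(0))
s=snap('scene'); c=cv2.resize(s['image'][130:240,220:370],None,fx=5,fy=5,interpolation=cv2.INTER_CUBIC); cv2.imwrite('pics/c4.png',c[...,::-1])
E
```

```text
scene 1228
-118 32 66.0 21.0 87.0
-103 103 63.4 -61.0 87.0
-88 111 60.5 -61.0 89.0
-73 161 57.1 -62.0 87.0
-58 184 54.2 -62.0 87.0
-43 193 50.9 -88.0 88.0
-28 202 47.3 -63.0 86.0
-13 184 44.2 -62.0 87.0
2 57 44.6 -58.0 89.0
side 575
-118 59 63.4 -62.0 -26.0
-103 32 63.7 -63.0 -47.0
-88 24 60.6 -62.0 -49.0
-73 72 57.3 -62.0 2.0
-58 92 54.4 -63.0 2.0
-43 84 50.9 -62.0 -9.0
-28 85 48.0 -62.0 -6.0
-13 76 44.7 -63.0 -7.0
2 31 41.9 -62.0 -10.0
```

View pics/c4.png

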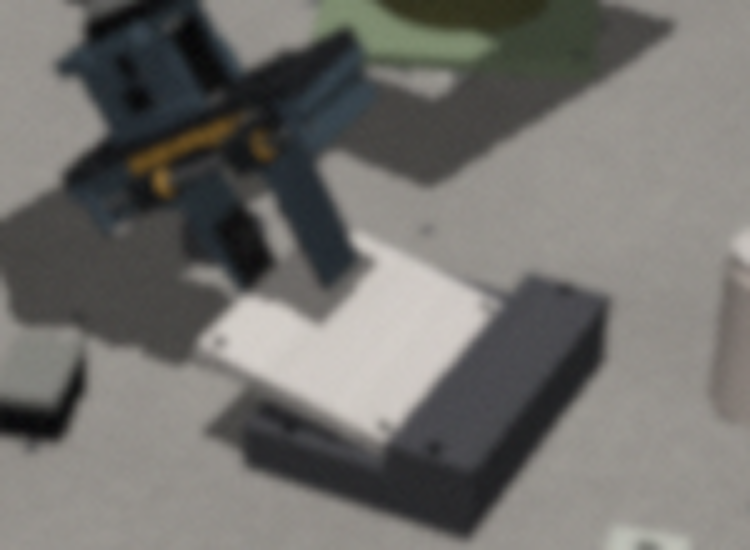

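The crop shows the plate tilting up (slope 0.21 rad from depth) with its far edge at the step and the fingers straddling its near edge. I continue levering.

Run:
```python
from h import *
for th in np.arange(.3,.96,.05): print(round(th,2),end=' '); rel(*lev(th,8.5+th*15,.6,45,1.5))
```

```text
0.3 L [   1.5 -109.3   54.7] phi 0.6 dp [0.2, 0.27, 0.62] turn [0.011, -0.004, -0.005] rows 0.1
0.35 L [   1.5 -107.6   59.8] phi 0.6 dp [0.27, 0.43, 1.13] turn [0.011, -0.004, -0.005] rows 0.2
0.4 L [   1.5 -105.5   64.8] phi 0.6 dp [0.34, 0.63, 1.62] turn [0.011, -0.004, -0.005] rows 0.3
0.45 L [   1.5 -103.2   69.6] phi 0.6 dp [0.43, 0.85, 2.11] turn [0.011, -0.004, -0.005] rows 0.4
0.5 L [   1.5 -100.5   74.3] phi 0.6 dp [0.52, 1.09, 2.58] turn [0.011, -0.004, -0.005] rows 0.5
0.55 L [  1.5 -97.6  78.9] phi 0.6 dp [0.63, 1.36, 3.04] turn [0.011, -0.004, -0.005] rows 0.5
0.6 L [  1.5 -94.4  83.3] phi 0.6 dp [0.74, 1.66, 3.48] turn [0.011, -0.004, -0.005] rows 0.6
0.65 L [  1.5 -91.   87.6] phi 0.6 dp [0.86, 1.98, 3.9] turn [0.011, -0.004, -0.005] rows 0.7
0.7 L [  1.5 -87.3  91.6] phi 0.6 dp [1.0, 2.33, 4.31] turn [0.011, -0.004, -0.005] rows 0.8
0.75 L [  1.5 -83.3  95.5] phi 0.6 dp [1.14, 2.7, 4.7] turn [0.011, -0.004, -0.005] rows 0.9
0.8 L [  1.5 -79.1  99.2] phi 0.6 dp [1.29, 3.09, 5.06] turn [0.011, -0.004, -0.005] rows 1.0
0.85 L [  1.5 -74.7 102.6] phi 0.6 dp [1.45, 3.5, 5.41] turn [0.011, -0.004, -0.005] rows 1.1
0.9 L [  1.5 -70.1 105.8] phi 0.6 dp [1.62, 3.93, 5.73] turn [0.011, -0.004, -0.005] rows 1.1
0.95 L [  1.5 -65.2 108.8] phi 0.6 dp [1.79, 4.39, 6.03] turn [0.011, -0.004, -0.005] rows 1.2
```

Call:
servo_tool([
  {"dp":[0.2,0.27,0.62],"turn":[0.01,0,0]},
  {"dp":[0.27,0.43,1.13],"turn":[0.01,0,0]},
  {"dp":[0.34,0.63,1.62],"turn":[0.01,0,0]},
  {"dp":[0.43,0.85,2.11],"turn":[0.01,0,0]},
  {"dp":[0.52,1.1,2.6],"turn":[0.01,0,0]},
  {"dp":[0.63,1.36,3.04],"turn":[0.01,0,0]},
  {"dp":[0.74,1.66,3.5],"turn":[0.01,0,0]},
  {"dp":[0.86,2.0,3.9],"turn":[0.01,0,0]},
  {"dp":[1.0,2.33,4.3],"turn":[0.01,0,0]},
  {"dp":[1.14,2.7,4.7],"turn":[0.01,0,0]},
  {"dp":[1.14,2.7,4.7],"turn":[0.01,0,0]},
])

```text
time_s: 7.72
tcp_pos: [498.7, -37.4, 120.1]
orientation: [0.051, 0.173, 0.94, 0.29]
ft_force: [-0.5, -2.5, -0.4]
grip_width: 0.497
```

```bash
cat >> h.py <<'E'
def fitplate(n='scene',lo=50,hi=175):
    P,s=platepts(n,lo,hi)
    best=None; rng=np.random.default_rng(0)
    for _ in range(200):
        a=P[rng.choice(len(P),3,False)]; nn=np.cross(a[1]-a[0],a[2]-a[0]); l=np.linalg.norm(nn)
        if l<100: continue
        nn/=l; m=abs((P-a[0])@nn)<3
        if best is None or m.sum()>best.sum(): best=m
    p=P[best]; c=p.mean(0); nn=np.linalg.svd(p-c,full_matrices=False)[2][2]; nn*=np.sign(nn[2])
    d=np.array([0,nn[2],-nn[1]]); 
    print(n,len(p),'n',nn.round(3),'theta',round(np.arctan2(nn[1],nn[2]),3),'x',np.percentile(p[:,0],[1,99]).round(0),'y',np.percentile(p[:,1],[1,99]).round(0),'z',np.percentile(p[:,2],[1,99]).round(0),'c',c.round(0))
    return s
E
python3 - <<'E'
from h import *
where(); fitplate()
E
```

```text
t 7.72 L [  1.3 -83.   95.7] phi 0.598 offaxis [-0.003 -0.006] w 45.3 Ffix [ 0.4 -2.5 -0.4] q [-0.47  0.35  2.    0.72  1.01 -2.14]
scene 909 n [-0.002  0.684  0.729] theta 0.753 x [-64.  87.] y [-86. -11.] z [ 50. 119.] c [ 28. -43.  79.]
```

Run:
```python
from h import *
for th,d,w in [(.8,20,45),(.85,21,45),(.9,22,45),(.95,23,45),(.97,24,45),(.97,24,25),(.97,24,12)]: print(round(th,2),w,end=' '); rel(*lev(th,d,.6,w,1))
```

```text
0.8 45 L [  1.5 -79.9  99.6] phi 0.6 dp [0.12, 0.28, 0.4] turn [0.0, -0.004, -0.005] rows 0.1
0.85 45 L [  1.5 -75.4 102.8] phi 0.6 dp [0.29, 0.7, 0.72] turn [0.0, -0.004, -0.005] rows 0.2
0.9 45 L [  1.5 -70.6 105.8] phi 0.6 dp [0.46, 1.15, 1.02] turn [0.0, -0.004, -0.005] rows 0.3
0.95 45 L [  1.5 -65.6 108.6] phi 0.6 dp [0.64, 1.62, 1.3] turn [0.0, -0.004, -0.005] rows 0.3
0.97 45 L [  1.5 -63.2 109.2] phi 0.6 dp [0.73, 1.84, 1.36] turn [0.0, -0.004, -0.005] rows 0.4
0.97 25 L [  1.5 -63.2 109.2] phi 0.6 dp [0.43, 1.07, 0.79] turn [0.0, -0.004, -0.005] rows 0.2
0.97 12 L [  1.5 -63.2 109.2] phi 0.6 dp [0.24, 0.57, 0.43] turn [0.0, -0.004, -0.005] rows 0.1
```

Call:
servo_tool([
  {"dp":[0.12,0.28,0.4],"turn":[0,0,0]},
  {"dp":[0.29,0.7,0.72],"turn":[0,0,0]},
  {"dp":[0.46,1.15,1.02],"turn":[0,0,0]},
  {"dp":[0.64,1.62,1.3],"turn":[0,0,0]},
  {"dp":[0.73,1.84,1.36],"turn":[0,0,0]},
  {"dp":[0.73,1.84,1.36],"turn":[0,0,0]},
])

```text
time_s: 8.52
tcp_pos: [505.9, -18.8, 133.5]
orientation: [0.051, 0.173, 0.94, 0.29]
ft_force: [-1.4, -1.7, 0.2]
grip_width: 0.494
```

Call:
servo_tool([
  {"dp":[-0.15,-0.38,-0.28],"turn":[0,0,0]},
  {"dp":[-0.3,-0.77,-0.57],"turn":[0,0,0]},
  {"dp":[-0.3,-0.77,-0.57],"turn":[0,0,0]},
], grip=2.5)

```text
time_s: 8.9
tcp_pos: [502.8, -27.0, 127.4]
orientation: [0.051, 0.173, 0.94, 0.29]
ft_force: [0.2, -1.1, -0.6]
grip_width: 0.277
```

Run:
```python
from h import *
where(); s=fitplate(); rel(*lev(.97,24,.6,12,1))
```

```text
t 8.9 L [  1.3 -63.5 108.7] phi 0.598 offaxis [-0.001 -0.007] w 25.3 Ffix [ 0.6 -1.  -0.6] q [-0.44  0.34  1.99  0.72  1.01 -2.11]
scene 897 n [0.001 0.817 0.576] theta 0.956 x [-63.  87.] y [-69.  -9.] z [ 51. 134.] c [ 27. -35.  87.]
L [  1.5 -63.2 109.2] phi 0.6 dp [-0.18, -0.5, -0.34] turn [-0.0, -0.005, -0.005] rows 0.1
```

Call:
servo_tool([
  {"dp":[-0.18,-0.5,-0.34],"turn":[0,0,0]},
  {"dp":[-0.18,-0.5,-0.34],"turn":[0,0,0]},
  {"dp":[-0.18,-0.5,-0.34],"turn":[0,0,0]},
  {"dp":[-0.18,-0.5,-0.34],"turn":[0,0,0]},
], grip=0.6)

```text
time_s: 9.45
tcp_pos: [500.9, -31.7, 124.0]
orientation: [0.051, 0.173, 0.94, 0.29]
ft_force: [0.3, 0.2, -1.6]
grip_width: 0.133
```

Run:
```python
from h import *
where(); s=fitplate()
for th in np.arange(1.0,1.60,.05): print(round(th,2),end=' '); rel(*lev(th,24,max(1.57-th,0),12,0))
```

```text
t 9.45 L [  1.3 -63.2 109. ] phi 0.598 offaxis [-0.001 -0.007] w 12.2 Ffix [ 0.2  0.3 -1.6] q [-0.46  0.34  1.99  0.72  1.01 -2.12]
scene 944 n [-0.002  0.822  0.57 ] theta 0.964 x [-62.  87.] y [-69.  -9.] z [ 51. 134.] c [ 23. -35.  88.]
1.0 L [  1.5 -62.  110.8] phi 0.57 dp [0.07, 0.14, 0.18] turn [-0.028, 0.006, -0.005] rows 0.2
1.05 L [  1.5 -58.2 113.3] phi 0.52 dp [0.23, 0.56, 0.44] turn [-0.075, 0.023, -0.005] rows 0.4
1.1 L [  1.5 -54.3 115.5] phi 0.47 dp [0.4, 1.0, 0.67] turn [-0.122, 0.041, -0.005] rows 0.7
1.15 L [  1.5 -50.2 117.6] phi 0.42 dp [0.57, 1.45, 0.88] turn [-0.168, 0.059, -0.005] rows 1.0
1.2 L [  1.5 -46.  119.5] phi 0.37 dp [0.75, 1.91, 1.07] turn [-0.215, 0.077, -0.005] rows 1.2
1.25 L [  1.5 -41.7 121.1] phi 0.32 dp [0.93, 2.39, 1.22] turn [-0.262, 0.095, -0.005] rows 1.5
1.3 L [  1.5 -37.3 122.5] phi 0.27 dp [1.12, 2.87, 1.36] turn [-0.308, 0.113, -0.004] rows 1.8
1.35 L [  1.5 -32.8 123.7] phi 0.22 dp [1.31, 3.36, 1.46] turn [-0.355, 0.131, -0.004] rows 2.0
1.4 L [  1.5 -28.2 124.6] phi 0.17 dp [1.5, 3.86, 1.54] turn [-0.402, 0.149, -0.004] rows 2.3
1.45 L [  1.5 -23.5 125.3] phi 0.12 dp [1.69, 4.36, 1.59] turn [-0.448, 0.166, -0.004] rows 2.6
1.5 L [  1.5 -18.8 125.8] phi 0.07 dp [1.89, 4.87, 1.61] turn [-0.495, 0.184, -0.004] rows 2.8
1.55 L [  1.5 -14.  126. ] phi 0.02 dp [2.09, 5.38, 1.61] turn [-0.542, 0.202, -0.004] rows 3.1
1.6 L [  1.5  -8.5 125.9] phi 0 dp [2.3, 5.92, 1.59] turn [-0.561, 0.209, -0.004] rows 3.2
```

The plate is pinched at 12.2 mm opening, flush with the fingers. I rotate it to vertical.

Call:
servo_tool([
  {"dp":[0.05,0.12,0.2],"turn":[-0.028,0.01,0]},
  {"dp":[0.2,0.5,0.45],"turn":[-0.075,0.028,0]},
  {"dp":[0.36,0.94,0.68],"turn":[-0.122,0.045,0]},
  {"dp":[0.53,1.38,0.9],"turn":[-0.168,0.063,0]},
  {"dp":[0.71,1.84,1.1],"turn":[-0.215,0.08,0]},
  {"dp":[0.89,2.3,1.25],"turn":[-0.262,0.098,0]},
  {"dp":[1.08,2.8,1.4],"turn":[-0.308,0.116,0]},
  {"dp":[1.27,3.3,1.5],"turn":[-0.355,0.134,0]},
  {"dp":[1.46,3.8,1.58],"turn":[-0.402,0.152,0]},
  {"dp":[1.65,4.3,1.62],"turn":[-0.448,0.17,0]},
  {"dp":[1.85,4.8,1.65],"turn":[-0.495,0.187,0]},
  {"dp":[2.05,5.3,1.65],"turn":[-0.542,0.205,0]},
  {"dp":[2.05,5.3,1.65],"turn":[-0.542,0.205,0]},
  {"dp":[2.05,5.3,1.65],"turn":[-0.542,0.205,0]},
  {"dp":[2.05,5.3,1.65],"turn":[-0.542,0.205,0]},
])

```text
time_s: 11.38
tcp_pos: [520.9, 20.8, 140.3]
orientation: [-0.0, 0.182, 0.983, 0.01]
ft_force: [-0.7, 0.1, -3.2]
grip_width: 0.136
```

Run:
```python
from h import *
where(); s=fitplate(); s=snap('side'); save(s,'s5.png')
```

```text
t 11.38 L [  1.  -15.8 126.2] phi 0.019 offaxis [-0.002 -0.004] w 12.4 Ffix [-0.7 -0.1 -3.2] q [ 0.01  0.31  1.82  0.02  1.01 -1.21]
scene 70 n [0.002 0.089 0.996] theta 0.09 x [25. 85.] y [-16.  -4.] z [146. 152.] c [ 57. -10. 149.]
```

View pics/s5.png

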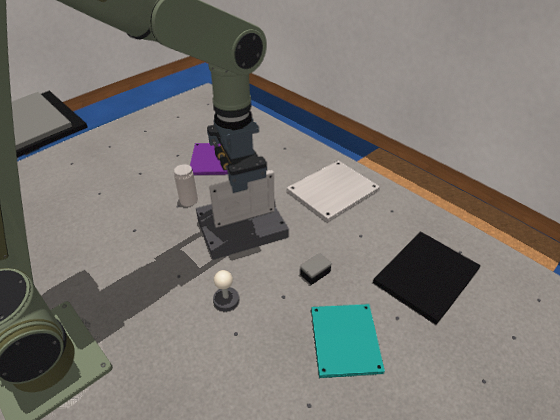

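The side picture shows the plate standing upright on the low bar at the step (245,200), held by the fingers; the top edge z≈150 gives a far edge z≈30 and y≈-10. Stage 1 is met. Now I lift it, turn it over in the air, and bring it down tilted onto the step corner.

```bash
cat >> h.py <<'E'
def held(y,z,psi,w=12.3,x=1.0):
    s,c=np.sin(psi),np.cos(psi); tz=np.array([-s,-c]); ty=np.array([c,-s])
    L=np.array([y,z])-6.15*ty-36*tz
    return (x,L[0],L[1]),-psi,w
E
python3 - <<'E'
from h import *
for y,z,p in [(-10,90,0),(-10,130,0),(10,140,.2),(22,145,.4),(22,145,.6),(22,145,.8),(22,145,1.0),(22,145,1.1),(22,145,1.22)]: print(y,z,p,end=' '); rel(*held(y,z,p))
E
```

```text
-10 90 0 L [  1.  -16.2 126. ] phi 0 dp [-0.02, -0.0, -0.03] turn [-0.019, 0.003, -0.002] rows 0.1
-10 130 0 L [  1.  -16.2 166. ] phi 0 dp [-0.02, -0.0, 3.97] turn [-0.019, 0.003, -0.002] rows 0.6
10 140 0.2 L [  1.   11.1 176.5] phi -0.2 dp [1.06, 2.79, 4.87] turn [-0.206, 0.074, -0.002] rows 1.2
22 145 0.4 L [  1.   30.4 180.6] phi -0.4 dp [1.83, 4.8, 5.07] turn [-0.392, 0.146, -0.001] rows 2.2
22 145 0.6 L [  1.   37.3 178.2] phi -0.6 dp [2.15, 5.62, 4.6] turn [-0.579, 0.218, -0.001] rows 3.3
22 145 0.8 L [  1.   43.5 174.5] phi -0.8 dp [2.42, 6.33, 3.95] turn [-0.765, 0.29, -0.0] rows 4.4
22 145 1.0 L [  1.   49.  169.6] phi -1.0 dp [2.65, 6.91, 3.17] turn [-0.952, 0.362, 0.0] rows 5.4
22 145 1.1 L [  1.   51.3 166.8] phi -1.1 dp [2.74, 7.14, 2.74] turn [-1.045, 0.398, 0.001] rows 6.0
22 145 1.22 L [  1.   53.7 163.1] phi -1.22 dp [2.82, 7.36, 2.19] turn [-1.157, 0.441, 0.001] rows 6.6
```

Call:
servo_tool([
  {"dp":[0,0,2],"turn":[-0.019,0,0]},
  {"dp":[0,0,4],"turn":[-0.019,0,0]},
  {"dp":[0.5,1.4,4.4],"turn":[-0.11,0.038,0]},
  {"dp":[1.06,2.8,4.9],"turn":[-0.206,0.074,0]},
  {"dp":[1.45,3.8,5],"turn":[-0.3,0.11,0]},
  {"dp":[1.83,4.8,5.1],"turn":[-0.392,0.146,0]},
  {"dp":[2.0,5.2,4.85],"turn":[-0.485,0.182,0]},
  {"dp":[2.15,5.6,4.6],"turn":[-0.579,0.218,0]},
  {"dp":[2.3,6,4.3],"turn":[-0.672,0.254,0]},
  {"dp":[2.42,6.3,4],"turn":[-0.765,0.29,0]},
  {"dp":[2.42,6.3,4],"turn":[-0.765,0.29,0]},
  {"dp":[2.42,6.3,4],"turn":[-0.765,0.29,0]},
])

```text
time_s: 12.98
tcp_pos: [545.3, 83.5, 180.4]
orientation: [-0.071, 0.169, 0.906, -0.382]
ft_force: [0.6, -0.4, -3.4]
grip_width: 0.133
```

Run:
```python
from h import *
where(); s=fitplate('side',50,230)
for y,z,p in [(22,145,.8),(22,145,1.0),(22,145,1.1),(22,145,1.22),(22,75,1.22)]: print(y,z,p,end=' '); rel(*held(y,z,p))
```

```text
t 12.97 L [  1.4  43.2 175. ] phi -0.797 offaxis [ 0. -0.] w 12.1 Ffix [ 0.7 -0.1 -3.4] q [ 0.43  0.61  1.45 -0.53  1.69 -0.67]
side 1518 n [ 0.028 -0.681  0.732] theta -0.749 x [-62.  85.] y [-25.  59.] z [107. 187.] c [  6.  11. 140.]
22 145 0.8 L [  1.   43.5 174.5] phi -0.8 dp [-0.02, 0.07, -0.1] turn [-0.003, 0.002, 0.001] rows 0.0
22 145 1.0 L [  1.   49.  169.6] phi -1.0 dp [0.21, 0.65, -0.89] turn [-0.189, 0.074, 0.001] rows 1.1
22 145 1.1 L [  1.   51.3 166.8] phi -1.1 dp [0.3, 0.89, -1.32] turn [-0.282, 0.11, 0.001] rows 1.6
22 145 1.22 L [  1.   53.7 163.1] phi -1.22 dp [0.38, 1.11, -1.87] turn [-0.394, 0.153, 0.0] rows 2.3
22 75 1.22 L [ 1.  53.7 93.1] phi -1.22 dp [0.38, 1.11, -8.87] turn [-0.394, 0.153, 0.0] rows 2.3
```

Call:
servo_tool([
  {"dp":[0.1,0.35,-0.5],"turn":[-0.095,0.037,0]},
  {"dp":[0.21,0.65,-0.9],"turn":[-0.189,0.074,0]},
  {"dp":[0.3,0.9,-1.3],"turn":[-0.282,0.11,0]},
  {"dp":[0.38,1.1,-1.9],"turn":[-0.394,0.153,0]},
  {"dp":[0.38,1.1,-3],"turn":[-0.394,0.153,0]},
  {"dp":[0.38,1.1,-4.5],"turn":[-0.394,0.153,0]},
  {"dp":[0.38,1.1,-6],"turn":[-0.394,0.153,0]},
  {"dp":[0.38,1.1,-7],"turn":[-0.394,0.153,0]},
  {"dp":[0.38,1.1,-7],"turn":[-0.394,0.153,0]},
  {"dp":[0.38,1.1,-7],"turn":[-0.394,0.153,0]},
])

```text
time_s: 14.28
tcp_pos: [549.3, 94.3, 111.3]
orientation: [-0.105, 0.15, 0.806, -0.563]
ft_force: [0.6, 0.4, -4.4]
grip_width: 0.131
```

Run:
```python
from h import *
where(); s=fitplate('side',50,230); save(s,'s6.png')
for y,z,p in [(22,75,1.22),(22,62.5,1.22)]: print(y,z,p,end=' '); rel(*held(y,z,p))
```

```text
t 14.28 L [  1.2  53.7 112.1] phi -1.219 offaxis [ 0.001 -0.   ] w 11.9 Ffix [ 0.4  0.6 -4.4] q [ 0.5   0.89  1.4  -0.69  1.89 -0.54]
side 1429 n [ 0.001 -0.337  0.942] theta -0.344 x [-62.  85.] y [-37.  76.] z [ 77. 119.] c [ 9. 14. 96.]
22 75 1.22 L [ 1.  53.7 93.1] phi -1.22 dp [-0.02, 0.0, -1.92] turn [-0.001, 0.001, 0.001] rows 0.3
22 62.5 1.22 L [ 1.  53.7 80.6] phi -1.22 dp [-0.02, 0.0, -3.17] turn [-0.001, 0.001, 0.001] rows 0.5
```

View pics/s6.png

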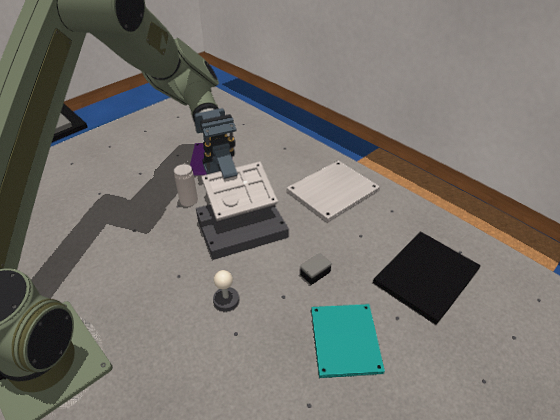

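The side picture shows the plate ribbed side up, held tilted above the high bar (240,190). The can (186,186) is clear of the hand. I lower it to the step corner.

Call:
servo_tool([
  {"dp":[0.05,0.15,-1],"turn":[0,0,0]},
  {"dp":[0.1,0.25,-2],"turn":[0,0,0]},
  {"dp":[0.1,0.25,-2.6],"turn":[0,0,0]},
  {"dp":[0.1,0.25,-2.9],"turn":[0,0,0]},
  {"dp":[0.1,0.25,-3.1],"turn":[0,0,0]},
  {"dp":[0.1,0.25,-3.1],"turn":[0,0,0]},
])

```text
time_s: 15.08
tcp_pos: [550.4, 96.8, 80.5]
orientation: [-0.105, 0.15, 0.806, -0.563]
ft_force: [-0.4, -0.9, -4.5]
grip_width: 0.127
```

Run:
```python
from h import *
where(); s=fitplate('side',40,230)
```

```text
t 15.07 L [ 1.3 56.5 81.1] phi -1.219 offaxis [ 0.001 -0.   ] w 11.6 Ffix [-0.  -1.  -4.5] q [ 0.51  0.93  1.4  -0.68  1.86 -0.51]
side 1338 n [-0.003 -0.34   0.94 ] theta -0.347 x [-62.  85.] y [-33.  79.] z [46. 89.] c [10. 17. 65.]
```

Call:
servo_tool([
  {"dp":[0,0,-0.15],"turn":[0,0,0]},
  {"dp":[0,0,-0.3],"turn":[0,0,0]},
  {"dp":[0,0,-0.3],"turn":[0,0,0]},
])

```text
time_s: 15.5
tcp_pos: [550.3, 96.7, 79.1]
orientation: [-0.104, 0.151, 0.805, -0.564]
ft_force: [0.5, 1.3, 3.8]
grip_width: 0.128
```

Run:
```python
from h import *
where(); s=fitplate('side',40,230)
```

```text
t 15.5 L [ 1.3 56.4 79.8] phi -1.222 offaxis [0.002 0.   ] w 11.6 Ffix [-0.   1.4  3.8] q [ 0.51  0.93  1.4  -0.68  1.86 -0.51]
side 1359 n [ 0.005 -0.336  0.942] theta -0.343 x [-62.  85.] y [-34.  79.] z [45. 88.] c [ 8. 18. 65.]
```

Call:
servo_tool([
  {"dp":[0,0,0],"turn":[0,0,0]},
  {"dp":[0,0,0],"turn":[0,0,0]},
], grip=1.9)

```text
time_s: 15.8
tcp_pos: [550.4, 96.8, 78.4]
orientation: [-0.104, 0.151, 0.806, -0.563]
ft_force: [0.0, 0.2, -0.8]
grip_width: 0.209
```

Run:
```python
from h import *
where(); s=fitplate('side',35,230)
```

```text
t 15.8 L [ 1.3 55.2 82.6] phi -1.22 offaxis [ 0.002 -0.   ] w 19.1 Ffix [-0.1  0.2 -0.8] q [ 0.51  0.93  1.4  -0.68  1.86 -0.51]
side 1344 n [ 0.008 -0.288  0.958] theta -0.292 x [-62.  85.] y [-34.  81.] z [47. 84.] c [ 8. 18. 64.]
```

Theta went from 0.343 to 0.292, and the plate follows the finger smoothly. I continue.

Call:
servo_tool([
  {"dp":[0,0,0],"turn":[0,0,0]},
  {"dp":[0,0,0],"turn":[0,0,0]},
], grip=2.7)

```text
time_s: 16.1
tcp_pos: [550.3, 96.6, 78.2]
orientation: [-0.104, 0.151, 0.806, -0.563]
ft_force: [0.5, 0.2, -0.8]
grip_width: 0.295
```

Call:
servo_tool([
  {"dp":[0,0,0],"turn":[0,0,0]},
  {"dp":[0,0,0],"turn":[0,0,0]},
], grip=3.4)

```text
time_s: 16.35
tcp_pos: [550.3, 96.5, 78.2]
orientation: [-0.105, 0.151, 0.805, -0.564]
ft_force: [-0.0, -0.3, -1.6]
grip_width: 0.373
```

Run:
```python
from h import *
where(); s=fitplate('side',35,230)
```

```text
t 16.35 L [ 1.3 52.4 89.3] phi -1.221 offaxis [ 0.002 -0.   ] w 34.0 Ffix [ 0.1 -0.3 -1.6] q [ 0.51  0.93  1.4  -0.68  1.86 -0.51]
side 1246 n [ 0.004 -0.204  0.979] theta -0.206 x [-62.  85.] y [-34.  84.] z [50. 77.] c [ 9. 18. 63.]
```

Call:
servo_tool([
  {"dp":[0,0,0],"turn":[0,0,0]},
  {"dp":[0,0,0],"turn":[0,0,0]},
], grip=4.2)

```text
time_s: 16.65
tcp_pos: [550.3, 96.6, 78.2]
orientation: [-0.105, 0.151, 0.806, -0.564]
ft_force: [0.7, -0.5, -2.0]
grip_width: 0.459
```

Call:
servo_tool([
  {"dp":[0,0,0],"turn":[0,0,0]},
  {"dp":[0,0,0],"turn":[0,0,0]},
], grip=4.9)

```text
time_s: 16.9
tcp_pos: [550.3, 96.6, 78.2]
orientation: [-0.105, 0.151, 0.806, -0.564]
ft_force: [-0.8, -0.5, -1.2]
grip_width: 0.538
```

Call:
servo_tool([
  {"dp":[0,0,0],"turn":[0,0,0]},
  {"dp":[0,0,0],"turn":[0,0,0]},
], grip=5.5)

```text
time_s: 17.15
tcp_pos: [550.3, 96.6, 78.2]
orientation: [-0.105, 0.151, 0.805, -0.564]
ft_force: [0.6, -1.1, -1.3]
grip_width: 0.608
```

Run:
```python
from h import *
where(); s=fitplate('side',35,230)
```

```text
t 17.15 L [ 1.2 48.7 99.5] phi -1.221 offaxis [ 0.002 -0.   ] w 55.4 Ffix [ 0.9 -0.8 -1.3] q [ 0.51  0.93  1.4  -0.68  1.86 -0.51]
side 1178 n [ 0.005 -0.079  0.997] theta -0.079 x [-62.  85.] y [-33.  86.] z [55. 67.] c [ 9. 21. 61.]
```

Call:
servo_tool([
  {"dp":[0,0,0],"turn":[0,0,0]},
  {"dp":[0,0,0],"turn":[0,0,0]},
], grip=6.1)

```text
time_s: 17.45
tcp_pos: [550.3, 96.5, 78.2]
orientation: [-0.105, 0.151, 0.805, -0.564]
ft_force: [0.0, -0.3, -1.5]
grip_width: 0.671
```

Call:
servo_tool([
  {"dp":[0,0,0],"turn":[0,0,0]},
  {"dp":[0,0,0],"turn":[0,0,0]},
], grip=6.7)

```text
time_s: 17.7
tcp_pos: [550.3, 96.6, 78.2]
orientation: [-0.105, 0.151, 0.806, -0.564]
ft_force: [-0.7, -0.8, -1.8]
grip_width: 0.735
```

Call:
servo_tool([
  {"dp":[0,0,0],"turn":[0,0,0]},
  {"dp":[0,0,0],"turn":[0,0,0]},
], grip=7.4)

```text
time_s: 17.95
tcp_pos: [550.3, 96.6, 78.5]
orientation: [-0.104, 0.151, 0.805, -0.564]
ft_force: [-0.1, -0.5, 0.6]
grip_width: 0.81
```

Run:
```python
from h import *
where(); s=fitplate('side',35,80); P,_=platepts('scene',50,80); fitplate('scene',50,80); save(s,'s7.png')
M=np.array([0,np.sin(1.22),np.cos(1.22)])
print('retreat 120mm world cm', F.apply(M*12).round(2), F.apply(M*3).round(2))
```

```text
t 17.95 L [  1.2  45.6 108.4] phi -1.221 offaxis [ 0.002 -0.   ] w 73.9 Ffix [ 0.  -0.5  0.6] q [ 0.51  0.93  1.4  -0.68  1.86 -0.51]
side 1108 n [ 0.004 -0.     1.   ] theta -0.0 x [-62.  85.] y [-32.  87.] z [55. 62.] c [ 9. 20. 59.]
scene 867 n [ 0.001 -0.001  1.   ] theta -0.001 x [-64.  88.] y [-32.  88.] z [56. 62.] c [17. 26. 59.]
retreat 120mm world cm [ 4.05 10.51  4.12] [1.01 2.63 1.03]
```

View pics/s7.png

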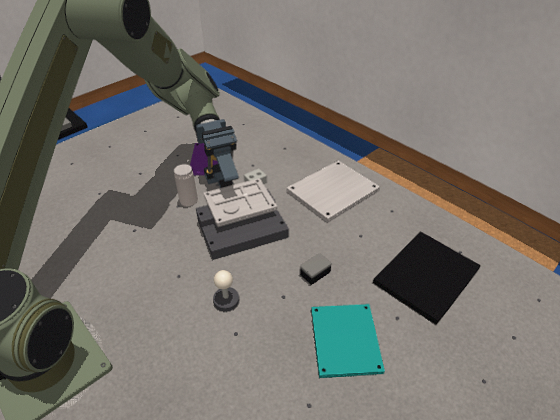

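The plate lies flat, ribbed side up (theta 0.00), with its centre at x≈+12, y≈27 and top z 60. I withdraw horizontally, then up.

Call:
servo_tool([
  {"dp":[0,0,-0.2],"turn":[0,0,0]},
  {"dp":[0.36,0.93,-0.2],"turn":[0,0,0]},
  {"dp":[1.1,2.8,-0.2],"turn":[0,0,0]},
  {"dp":[1.8,4.7,0],"turn":[0,0,0]},
  {"dp":[2.5,6.5,0],"turn":[0,0,0]},
  {"dp":[2.5,6.5,3],"turn":[0,0,0]},
  {"dp":[2.5,6.5,8],"turn":[0,0,0]},
  {"dp":[2.5,6.5,14],"turn":[0,0,0]},
  {"dp":[2.5,6.5,18],"turn":[0,0,0]},
  {"dp":[2.5,6.5,18],"turn":[0,0,0]},
  {"dp":[2.5,6.5,18],"turn":[0,0,0]},
])

```text
time_s: 19.48
tcp_pos: [574.9, 161.1, 259.0]
orientation: [-0.105, 0.151, 0.806, -0.563]
ft_force: [-0.9, -0.0, -1.1]
grip_width: 0.811
```

Run:
```python
from h import *
where(); s=fitplate('side',50,80); s2=fitplate('scene',50,80)
P,_=platepts('side',50,80); print(cv2.minAreaRect(P[:,:2].astype(np.float32)))
save(s2,'s8.png')
for n,s_ in (('side',s),('scene',s2)):
    d=np.load(f'/tmp/{n}.npz'); W=cloud(s_); W0=d['W']
    for nm,c,lo,hi,r in [('can',(484,196),60,115,45),('ball',(356,-128),60,100,40),('case',(545,-203),25,40,55),('block',(664,135),18,32,50)]:
        q=[A[(np.hypot(A[...,0]-c[0],A[...,1]-c[1])<r)&(A[...,2]>lo)&(A[...,2]<hi)].mean(0).round(1) for A in (W0,W)]
        print(n,nm,q[0],q[1])
```

```text
t 19.48 L [  0.9 114.6 288.9] phi -1.22 offaxis [ 0.002 -0.001] w 74.0 Ffix [-0.8 -0.3 -1.1] q [ 0.56  0.82  1.11 -0.76  2.19 -0.75]
side 1139 n [-0.003 -0.004  1.   ] theta -0.004 x [-62.  85.] y [-32.  88.] z [56. 62.] c [10. 24. 59.]
scene 903 n [-0.001  0.001  1.   ] theta 0.001 x [-64.  88.] y [-32.  87.] z [56. 61.] c [16. 29. 59.]
((11.871204376220703, 27.989234924316406), (149.00804138183594, 123.14146423339844), 0.3189735412597656)
side can [478.2 186.6  89.4] [478.2 186.8  89.3]
side ball [ 352.8 -132.8   81.3] [ 352.9 -132.6   81.1]
side case [ 542.5 -204.    31.4] [ 542.3 -204.2   31.2]
side block [662.7 133.9  23.6] [665.5 137.1  23.7]
scene can [495.8 197.7  89.3] [495.7 198.   88.9]
scene ball [ 366.6 -124.9   78.3] [ 367.  -124.9   78. ]
scene case [ 550.2 -201.8   31.2] [ 550.2 -202.    31.3]
scene block [667.9 135.7  23.9] [667.2 135.6  24.2]
```

View pics/s8.png

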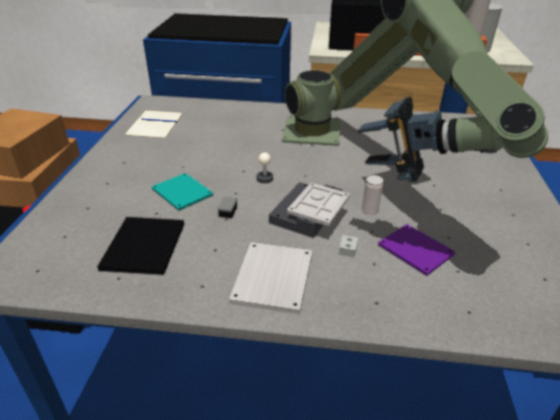

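The plate lies flat, ribbed side up, on the high bar (320,202). The bystanders are unmoved (the side view of the block was partly hidden; the scene view agrees) and the arm is clear.

```bash
python3 -c "
from bench import robot
print(robot.job_done())"
```

```text
the job is handed in; nothing more can be done
None
```

The plate now lies flat on the high bar, ribbed side up, and the job is handed in at about 19.5 s of the 67 s; it reported no verdict. I pushed the plate against the step with 10–17 N and levered its free edge up. I then pinched that edge and stood the plate on the low bar. There its far edge was at z ≈ 30 mm and y ≈ -10 mm, held for about 0.4 s. Finally I turned the plate over in the air, set it on the step corner at 0.34 rad and lowered it by opening the fingers in small steps.

- **Final pose:** the last checks put the tilt within 0.005 rad and the plate's middle at x ≈ +12 mm, y ≈ 28 mm in the fixture frame. Its length was within 0.01 rad of the bar. The top was at about 60 mm, which puts the origin at 54 mm.
- **Bystanders:** the can, ball stand and case moved less than 0.5 mm in both views. The setup block shifted by about 4 mm in the side view, where the hand probably partly hid it, but under 1 mm in the scene view.
- **Departures and gaps:** I carried the plate clear of the bars from vertical until it touched the step corner, so it did not pivot on the step all the way. I did not measure its turning speed directly; the tilts read between opening steps fell gradually.

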